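Find the loose tub lid and press it home

ROBOT

A 6-joint arm with a two-finger parallel gripper is mounted at the origin on the work surface. World frame = base frame: x ahead of the robot, y to its left, z up, the work surface at z = 0. Lengths are in m, angles in rad, forces in N, time in s.
With the tool pointing down it reaches from about 0.325 to 0.75 m from the base axis. Payload 7.6 kg.
Tool frame: the origin (TCP) lies at the very end of the fingers, on their centre line; the grasp point (between the pads) lies robot.grip_point_offset behind it (robot.grip_point_offset is the distance from the TCP to the grasp point, in m); z points along the fingers, y is the line along which they close (so a half turn about z gives the same grasp; the last joint's range is limited). The gripper opens to 85 mm and grips with 20 to 120 N. Pads are 22 mm wide; open, the fingers measure 114 mm over their backs; the gripper's body (76 mm by 85 mm) begins 54 mm behind the grasp point. The pads swing forward as they close: fully open they stand 13 mm farther back than shut.
Start: joints at [1.038, 0.052, 1.401, -0, 1.689, -0.07], TCP at [0.234, 0.47, 0.231] pointing down, gripper open.
Joint ranges: [-2.9, 2.9], [-0.91, 2.17], [0.12, 2.37], [-1.06, 4.2], [0.26, 2.73], [-2.93, 2.93]. Speed limits (rad/s): [2.57, 2.57, 3.01, 3.14, 3.14, 3.14].

INTERFACE

Orientations are given as a rotation vector (axis times angle).
In Python, from workcell import sensors, optics, order, robot gives the robot as it stands.
- The arm moves only by the tool play_rows, never from a script. Its argument "commands" is a list of rows, each an object of numbers: "x", "y", "z": the shift along the tool's x, y, z in mm; "spin": the turn about the tool's z in rad. In form: [{"x": .., "y": .., "z": .., "spin": ..}, ...]. A call has 1 to 20 rows; each row is the pose to reach, as a shift and turn from the pose commanded when the call began, along the tool's axes at that moment; what a row does not reach only later rows make up. A row lasts 1/8 s, in which the tool goes at most 62.5 mm and 10.7 degrees, less where a joint would pass 70% of its speed; a pose out of reach is approached as far as the arm can. A call with a gripper value outside its range is refused whole. "gripper" is the closure, from -1 (fully open) to 1 (shut), set as the call begins (left out, the last holds). The fingers move at their own pace and stop on an object; "force" is the grip in N (left out, the last holds). Time passes only in rows, so rows that repeat a pose let the fingers close. It gives the time, the measured TCP pose, the force, the opening and the grip force at its end, in the units of the state.
- sensors.get_obs(): the state, without advancing time (a new reading comes with each control period).
- optics.capture(name): name is "side" or "top" or "wrist"; returns a dict with "img" (400x640x3 uint8, red, green, blue), "range_z" (400x640 float32, m along the optical axis (not along the pixel's ray), 0 where there is no reading), "fx", "fy", "cx", "cy" (pixels), "eye" and "attitude" of the camera in the world. Camera axes: x right, y down, z forward; pixel columns grow to the right and rows downward; lengths in m; the calibration is good to about 2 mm. The wrist camera is an equidistant fisheye: a pixel r from the principal point sees the ray r / f radians off the axis. A picture is of the moment at which its call begins.
- order.sign_off(): hands the job in; it is judged then, once.
The state is a dict: "time": time; "joints": joint angles; "qd": joint speeds; "tau": joint torques, N m; "tool_pos": TCP position; "orientation": TCP orientation; "force": force on the tool from outside, world axes, zero at the start; "ft_torque": the same for the moment, N m; "opening": finger opening in m; "grip_force": force on a finger pad.
Only numpy, scipy, OpenCV 4.12 (cv2) and the standard library are available. Lean on these libraries where they do the work, as an engineer would, in place of code of your own. Each camera call takes 0.05 s, during which the arm holds its last target. There are 200 camera calls.

TASK

One of the four tubs on the serving board is not shut properly: press each lid lightly near its edge with the fingertips until you find the one that rocks, then press that lid down in the middle until it sits level and fully home on its tub. Only press: do not grip, lift or shift any lid, and leave the jars and the other things around them where they stand.

Things in the scene. Friction and masses are not known exactly. Their poses are not given: they have to be found in the camera images.
- board: wooden serving board, 370 (x) by 360 (y) by 18 mm, fixed; origin: centre of its underside. Four round white tubs are fixed on it in a square, centres 70 mm from the board's centre along each of its axes. A lid's lower edge should rest on its tub's flat flange, 102 mm across. Tubs differ in height by 7 mm, so the loose lid looks level with the others until it is pressed.
- lid_1: the near left grey tub lid, at -70, +70 mm in the board's frame. Flat round press-on cap, 94 mm across, 22 mm tall, about 60 g. Origin: centre of its lower edge; z up; the flat top is 22 mm above that, at first 100 mm above the counter. The four lids are identical; any one may be the loose one.
- lid_2: the near right grey tub lid, at -70, -70 mm in the board's frame. Same size and origin as lid_1. On every lid: a seated lid stays rigid wherever it is pressed. The loose one is perched on a stiff hump 20 mm across under its centre and levels itself when let go.
- lid_3: the far left grey tub lid, at +70, +70 mm in the board's frame. Same size and origin as lid_1. The loose lid, pressed e.g. 30 mm from its centre, tips almost without force, by about 0.2 rad, until that edge meets the flange (2 to 4 mm lower under the fingertip).
- lid_4: the far right grey tub lid, at +70, -70 mm in the board's frame. Same size and origin as lid_1. The loose lid, pressed within about 8 mm of its centre with more than 7 N (10 to 20 N is ample), sinks 7 mm onto the flange, becomes rigid and stays there.
- spice_jar: bystander: upright glass jar, 40 mm across, 80 mm tall, in the middle between the four tubs; origin at the centre of its underside
- small_jar: bystander: upright small glass jar, 38 mm across, 60 mm tall, on the board's strip on its left (+y) side; origin at the centre of its underside
- stopper: bystander: upright cork stopper, 28 mm across, 35 mm tall, on the board's strip on its right (-y) side; origin at the centre of its underside
- spoon: bystander: serving spoon, 170 mm long, lying on the board's near strip, parallel to the board's y axis; origin near the middle of its length
- honey_jar: bystander: honey jar, 70 mm across, 110 mm tall, on the counter to the left of the board; origin at the centre of its underside
- bowl: bystander: white tasting bowl, 120 mm across, 50 mm tall, on the counter to the right of the board; origin at the centre of its underside
- oil_bottle: bystander: green bottle, 60 mm across, 170 mm tall, on the counter to the left, farther away; origin at the centre of its underside
Things that resemble listed ones, but are neither listed nor needed, are in the scene too. Leave any green look-alike of the lid_4 alone. What is shaped like the lid_2 but red is not meant.

How it is judged:
On the way, in this order (a step that is already met when the one before it is completed fails the run):
1. the fingers press the loose lid near its edge and it rocks (tilts more than 0.08 rad) (((angle between lid_1's own z axis and vertical above 0.08 rad and contact force between the fingers and lid_1 above 0.2 N) or (angle between lid_2's own z axis and vertical above 0.08 rad and contact force between the fingers and lid_2 above 0.2 N) or (angle between lid_3's own z axis and vertical above 0.08 rad and contact force between the fingers and lid_3 above 0.2 N) or (angle between lid_4's own z axis and vertical above 0.08 rad and contact force between the fingers and lid_4 above 0.2 N))), for 0.05 s.
2. that lid is pressed down level onto its tub (((height (world z) of lid_1 below 0.073 m and angle between lid_1's own z axis and vertical below 0.035 rad) or (height (world z) of lid_2 below 0.073 m and angle between lid_2's own z axis and vertical below 0.035 rad) or (height (world z) of lid_3 below 0.073 m and angle between lid_3's own z axis and vertical below 0.035 rad) or (height (world z) of lid_4 below 0.073 m and angle between lid_4's own z axis and vertical below 0.035 rad))), for 0.2 s.
At the end, for the whole second after the job is handed in: the loose lid rests at least 5 mm lower than at the start (fully home is 7 mm), all four lids lie level within 0.035 rad (2 degrees), at rest and within 12 mm of where they began (((height (world z) of lid_1 below 0.073 m and angle between lid_1's own z axis and vertical below 0.035 rad) or (height (world z) of lid_2 below 0.073 m and angle between lid_2's own z axis and vertical below 0.035 rad) or (height (world z) of lid_3 below 0.073 m and angle between lid_3's own z axis and vertical below 0.035 rad) or (height (world z) of lid_4 below 0.073 m and angle between lid_4's own z axis and vertical below 0.035 rad)) and angle between each of lid_1, lid_2, lid_3, lid_4's own z axis and vertical below 0.035 rad and distance of each of lid_1, lid_2, lid_3, lid_4 from where it was at the start of the episode below 0.012 m and linear speed of each of lid_1, lid_2, lid_3, lid_4 below 0.02 m/s); the robot touches nothing.
It fails at once if a lid is lifted more than 15 mm or pushed off its tub ((height (world z) of lid_1 above 0.093 m or distance of lid_1 from where it was at the start of the episode above 0.025 m) or (height (world z) of lid_2 above 0.093 m or distance of lid_2 from where it was at the start of the episode above 0.025 m) or (height (world z) of lid_3 above 0.093 m or distance of lid_3 from where it was at the start of the episode above 0.025 m) or (height (world z) of lid_4 above 0.093 m or distance of lid_4 from where it was at the start of the episode above 0.025 m)).
It fails at once if a bystander is moved more than 30 mm (distance of any of spice_jar, small_jar, stopper, spoon, honey_jar, bowl, oil_bottle from where it was at the start of the episode above 0.03 m).
It also fails if it takes over 51 s, if anything falls off the work surface, if the arm or the gripper's body presses on something with over 40 N, if the wrist force passes 120 N, or if a joint passes its speed limit or range.

## Working session

There is one attempt and no reset: what is moved stays moved. The work goes in short steps, Python scripts to look and compute and a tool call to move; the robot and the scene stay as the last step left them, time stands still between calls to the robot, and variables do not carry over. Pictures are saved under pics/ and viewed, at most 10 in all, crops included, and the job is handed in when it is done.

Besides the shell and the picture viewer there is one more tool, called as a command line: name --argument value ..., lists and objects as JSON in quotes. play_rows: Moves the arm, as the interface text tells. Its arguments: {"type":"object","properties":{"commands":{"type":"array"},"gripper":{"type":"number"},"force":{"type":"number"}},"required":["commands"]}

```bash
mkdir -p pics
cat > h.py <<'E'
import numpy as np, cv2
from scipy.spatial.transform import Rotation as R
from workcell import sensors, optics, order, robot
def att(c):
    a=np.array(c["attitude"],float)
    return a if a.shape==(3,3) else R.from_rotvec(a).as_matrix()
def plane(c,u,v,z):
    d=att(c)@np.array([(u-c["cx"])/c["fx"],(v-c["cy"])/c["fy"],1.]); e=np.array(c["eye"])
    return e+d*(z-e[2])/d[2]
E
python3 - <<'E'
from h import *
c=optics.capture("top"); cv2.imwrite("pics/top.png",c["img"][:,:,::-1])
np.save("top.npy",c["img"]); print({k:c[k] for k in c if k not in("img","range_z")})
print(sensors.get_obs(), robot.grip_point_offset)
E
```

```text
{'fx': 399.78226227937756, 'fy': 399.78226227937756, 'cx': 316.3161480113706, 'cy': 207.92946052773996, 'eye': array([ 0.32304978, -0.00612809,  1.56077391]), 'attitude': array([-2.14244196,  2.1564116 , -0.12386084])}
{'time': 0.05, 'joints': array([ 1.03771190e+00,  5.28203005e-02,  1.40170587e+00,  1.22670595e-05,
        1.68860118e+00, -7.02648469e-02]), 'qd': array([-3.90955202e-04, -1.07176091e-03, -1.35878247e-03, -8.36861452e-05,
       -1.30153925e-03,  3.95344189e-04]), 'tau': array([ 1.69208674e-04, -3.82963514e+01, -3.61366582e+01, -1.82720332e-04,
        5.04655269e-03,  3.43916656e-05]), 'tool_pos': array([0.23420807, 0.46953423, 0.23049056]), 'orientation': array([-7.20414531e-01, -3.05739499e+00,  2.29580378e-03]), 'force': array([ 0.52980225, -0.34061784, -0.86533236]), 'ft_torque': array([-0.03124999,  0.00941165, -0.02770852]), 'grip_force': 0.0, 'opening': 0.08527097177361624} 0.0187
```

View pics/top.png

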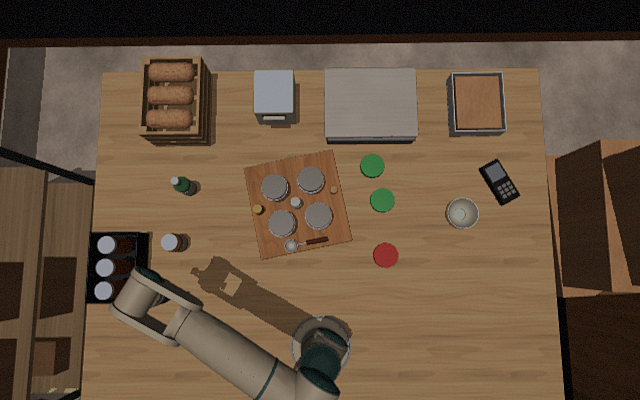

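The top view shows four grey lids on the board: near left (282,223), near right (319,215), far left (274,187), far right (310,180). The look-alikes are green at (372,165) and (382,200) and red at (385,255). All of those lie off the board, so I choose the four grey ones. I'll measure them and check a close crop.

Run:
```python
from h import *
c=optics.capture("top"); im=c["img"]; rz=c["range_z"]
# height map via depth
v,u=np.mgrid[0:400,0:640]
d=np.stack([(u-c["cx"])/c["fx"],(v-c["cy"])/c["fy"],np.ones(u.shape)],-1)*rz[...,None]
P=d@att(c).T+c["eye"]
m=((P[...,2]>.09)&(P[...,2]<.112)&(u>235)&(u<360)&(v>140)&(v<265)).astype(np.uint8)
hsv=cv2.cvtColor(im,cv2.COLOR_RGB2HSV); m&=(hsv[...,1]<70).astype(np.uint8)
n,l,s,ce=cv2.connectedComponentsWithStats(m)
pts=[]
for i in range(1,n):
    if s[i,4]<200: continue
    p=plane(c,*ce[i],.1); pts.append(p); print(ce[i].round(1),s[i,2:],p.round(4),np.median(P[l==i][:,2]).round(4),"r",np.hypot(*p[:2]).round(3))
pts=np.array(pts); print("centre",pts.mean(0), [np.linalg.norm(a-b).round(4) for k,a in enumerate(pts) for b in pts[k+1:]])
for k,(a,b) in {"spice":(296,202),"board":(298,204)}.items(): print(k,P[b,a])
o=cv2.resize(im[140:270,230:400],None,fx=4.5,fy=4.5,interpolation=cv2.INTER_CUBIC); cv2.imwrite("pics/crop.png",o[:,:,::-1])
```

```text
[310.1 178.2] [ 26  25 490] [0.6224 0.0343 0.1   ] 0.0989 r 0.623
[273.6 185.8] [ 26  25 495] [0.5949 0.1703 0.1   ] 0.0996 r 0.619
[317.9 214.4] [ 27  26 512] [0.4867 0.006  0.1   ] 0.0993 r 0.487
[280.9 222.4] [ 27  26 520] [0.4583 0.1424 0.1   ] 0.0993 r 0.48
centre [0.54055337 0.08825522 0.1       ] [np.float64(0.1388), np.float64(0.1386), np.float64(0.1965), np.float64(0.1967), np.float64(0.1394), np.float64(0.1393)]
spice [0.53305568 0.08665999 0.10266429]
board [0.5261814  0.07954335 0.09816321]
```

View pics/crop.png

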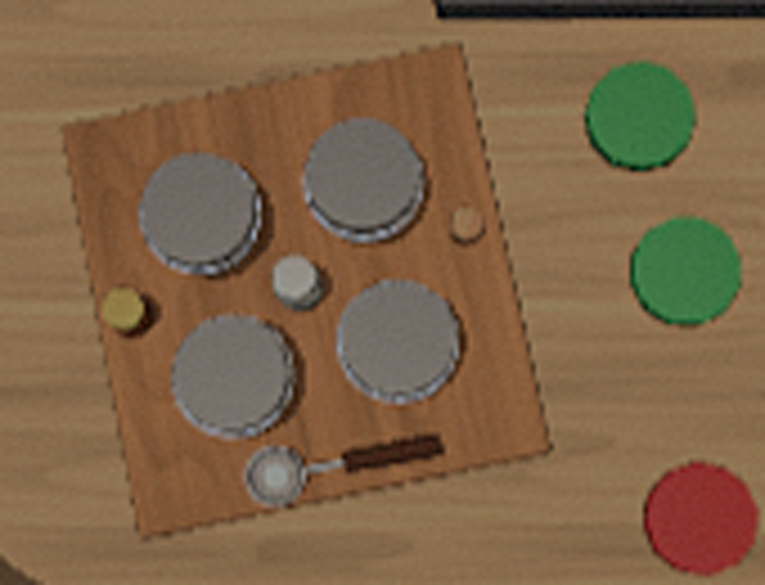

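The crop confirms the choice: four grey lids at the crop corners of the square, with the grey jar in the middle. Spacing is 139 mm and height 0.099 m, both as they should be. I'll press at points 30 mm outward from each centre.

```bash
cat >> h.py <<'E'
L={1:np.array([.4583,.1424]),2:np.array([.4867,.006]),3:np.array([.5949,.1703]),4:np.array([.6224,.0343])}
C=np.array([.5406,.0883])
def edge(k): d=L[k]-C; return L[k]+.03*d/np.linalg.norm(d)
def shift(a,b,rot): return (rot.T@(np.array(b)-np.array(a))*1000).round(1)
E
python3 - <<'E'
from h import *
o=sensors.get_obs(); rot=R.from_rotvec(o["orientation"]).as_matrix(); print(rot.round(3))
p=o["tool_pos"]
for k in (1,2,4,3):
    q=[*edge(k),.13]; print(k,q,"edge shift",shift(p,q,rot)); p=q
E
```

```text
[[-0.895  0.446 -0.001]
 [ 0.446  0.895 -0.001]
 [ 0.    -0.001 -1.   ]]
1 [np.float64(0.4332312324029694), np.float64(0.15887898331712458), 0.13] edge shift [-316.8 -189.   100.8]
2 [np.float64(0.4702636268367129), np.float64(-0.019096725627802034), 0.13] edge shift [-112.6 -142.7    0.2]
4 [np.float64(0.647436593517148), np.float64(0.017772175428777598), 0.13] edge shift [-142.1  112.1   -0.2]
3 [np.float64(0.6114634934236645), np.float64(0.19531301032671247), 0.13] edge shift [111.4 142.8  -0.2]
```

play_rows --commands '[{"x":-32,"y":-19,"z":0},{"x":-64,"y":-38,"z":0},{"x":-96,"y":-57,"z":0},{"x":-128,"y":-76,"z":0},{"x":-160,"y":-95,"z":0},{"x":-192,"y":-114,"z":0},{"x":-224,"y":-133,"z":0},{"x":-256,"y":-152,"z":0},{"x":-288,"y":-171,"z":20},{"x":-308,"y":-183,"z":45},{"x":-317,"y":-189,"z":70},{"x":-317,"y":-189,"z":95},{"x":-317,"y":-189,"z":105},{"x":-317,"y":-189,"z":105},{"x":-317,"y":-189,"z":105}]' --gripper 1 --force 20

```text
invalid input at $.commands[0]: expected keys x, y, z, spin
```

play_rows --commands '[{"x":-32,"y":-19,"z":0,"spin":0},{"x":-64,"y":-38,"z":0,"spin":0},{"x":-96,"y":-57,"z":0,"spin":0},{"x":-128,"y":-76,"z":0,"spin":0},{"x":-160,"y":-95,"z":0,"spin":0},{"x":-192,"y":-114,"z":0,"spin":0},{"x":-224,"y":-133,"z":0,"spin":0},{"x":-256,"y":-152,"z":0,"spin":0},{"x":-288,"y":-171,"z":20,"spin":0},{"x":-308,"y":-183,"z":45,"spin":0},{"x":-317,"y":-189,"z":70,"spin":0},{"x":-317,"y":-189,"z":95,"spin":0},{"x":-317,"y":-189,"z":105,"spin":0},{"x":-317,"y":-189,"z":105,"spin":0},{"x":-317,"y":-189,"z":105,"spin":0}]' --gripper 1 --force 20

```text
time: 1.98
tool_pos: [0.4341, 0.1595, 0.1274]
orientation: [0.72, 3.056, 0.001]
force: [0.2, 0.3, 0.4]
opening: 0.0001
grip_force: 0.0
```

Run:
```python
from h import *
o=sensors.get_obs(); rot=R.from_rotvec(o["orientation"]).as_matrix()
print(o["time"],o["tool_pos"],o["force"],o["opening"],"to edge z.10",shift(o["tool_pos"],[*edge(1),.1],rot),rot.round(3)[:,0])
c=optics.capture("wrist"); cv2.imwrite("pics/w1.png",c["img"][:,:,::-1])
```

```text
1.975 [0.43414513 0.15945504 0.12743301] [0.21413356 0.27525051 0.3677431 ] 0.0001008768265733526 to edge z.10 [ 0.6 -1.  27.4] [-0.895  0.446 -0.001]
```

View pics/w1.png

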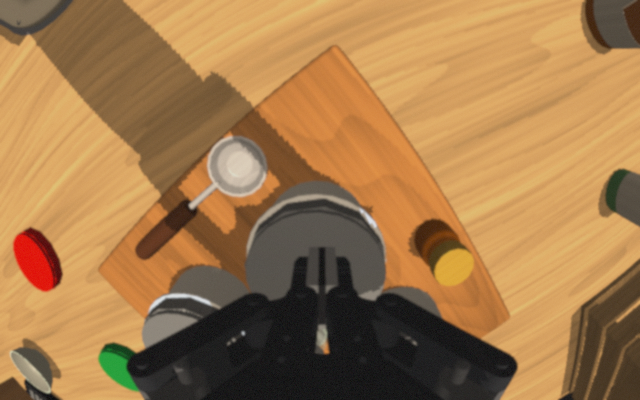

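The fisheye view shows the fingertips (320,250) over lid_1's top, with the jars and spoon clear of them. Now I lower gently.

play_rows --commands '[{"x":0,"y":0,"z":12,"spin":0},{"x":0,"y":0,"z":22,"spin":0},{"x":0,"y":0,"z":25,"spin":0},{"x":0,"y":0,"z":26,"spin":0},{"x":0,"y":0,"z":26,"spin":0}]'

```text
time: 2.65
tool_pos: [0.4338, 0.1592, 0.1005]
orientation: [0.72, 3.058, 0.0]
force: [-0.2, -1.3, 0.5]
opening: 0.0002
grip_force: 0.0
```

play_rows --commands '[{"x":0,"y":0,"z":1,"spin":0},{"x":0,"y":0,"z":1.5,"spin":0},{"x":0,"y":0,"z":1.5,"spin":0}]'

```text
time: 3.02
tool_pos: [0.434, 0.1593, 0.0998]
orientation: [0.72, 3.057, 0.001]
force: [-2.6, -0.5, 5.7]
opening: 0.0002
grip_force: 2.9
```

play_rows --commands '[{"x":0,"y":0,"z":1,"spin":0},{"x":0,"y":0,"z":1.5,"spin":0},{"x":0,"y":0,"z":1.5,"spin":0}]'

```text
time: 3.4
tool_pos: [0.434, 0.1594, 0.0996]
orientation: [0.72, 3.057, 0.001]
force: [-7.4, -1.9, 15.4]
opening: -0.0002
grip_force: 7.6
```

Lid_1 is rigid: 15 N at z 0.0996. On to lid_2.

play_rows --commands '[{"x":0,"y":0,"z":-15,"spin":0},{"x":0,"y":0,"z":-30,"spin":0},{"x":-22,"y":-28,"z":-35,"spin":0},{"x":-45,"y":-57,"z":-35,"spin":0},{"x":-68,"y":-86,"z":-35,"spin":0},{"x":-90,"y":-114,"z":-35,"spin":0},{"x":-105,"y":-133,"z":-35,"spin":0},{"x":-112,"y":-143,"z":-30,"spin":0},{"x":-112,"y":-143,"z":-18,"spin":0},{"x":-112,"y":-143,"z":-8,"spin":0},{"x":-112,"y":-143,"z":-4,"spin":0},{"x":-112,"y":-143,"z":-3,"spin":0},{"x":-112,"y":-143,"z":-3,"spin":0}]'

```text
time: 5.03
tool_pos: [0.4702, -0.0186, 0.1005]
orientation: [0.72, 3.058, 0.0]
force: [0.4, 0.8, 0.4]
opening: 0.0002
grip_force: 0.0
```

play_rows --commands '[{"x":0,"y":0,"z":1,"spin":0},{"x":0,"y":0,"z":2,"spin":0},{"x":0,"y":0,"z":2,"spin":0}]'

```text
time: 5.4
tool_pos: [0.4704, -0.0188, 0.0998]
orientation: [0.72, 3.057, 0.001]
force: [-3.9, 0.7, 8.5]
opening: -0.0
grip_force: 4.4
```

Lid_2 is rigid too. Next is lid_4.

play_rows --commands '[{"x":0,"y":0,"z":-15,"spin":0},{"x":0,"y":0,"z":-30,"spin":0},{"x":-28,"y":22,"z":-35,"spin":0},{"x":-57,"y":45,"z":-35,"spin":0},{"x":-86,"y":68,"z":-35,"spin":0},{"x":-114,"y":90,"z":-35,"spin":0},{"x":-133,"y":105,"z":-35,"spin":0},{"x":-142,"y":112,"z":-30,"spin":0},{"x":-142,"y":112,"z":-18,"spin":0},{"x":-142,"y":112,"z":-8,"spin":0},{"x":-142,"y":112,"z":-4,"spin":0},{"x":-142,"y":112,"z":-2,"spin":0},{"x":-142,"y":112,"z":-2,"spin":0}]'

```text
time: 7.02
tool_pos: [0.6471, 0.018, 0.1006]
orientation: [0.721, 3.057, 0.0]
force: [-0.5, 0.2, 0.0]
opening: 0.0001
grip_force: 0.0
```

play_rows --commands '[{"x":0,"y":0,"z":1,"spin":0},{"x":0,"y":0,"z":2,"spin":0},{"x":0,"y":0,"z":2,"spin":0}]'

```text
time: 7.4
tool_pos: [0.6473, 0.0179, 0.0985]
orientation: [0.72, 3.057, 0.0]
force: [0.6, -0.6, -0.6]
opening: 0.0003
grip_force: 0.5
```

Lid_4 gives way without force, so I press a little further to tip it clearly.

play_rows --commands '[{"x":0,"y":0,"z":1,"spin":0},{"x":0,"y":0,"z":2,"spin":0},{"x":0,"y":0,"z":2,"spin":0}]'

```text
time: 7.78
tool_pos: [0.6477, 0.0178, 0.0974]
orientation: [0.72, 3.056, 0.0]
force: [0.5, -0.8, 5.1]
opening: 0.0001
grip_force: 2.6
```

play_rows --commands '[{"x":0,"y":0,"z":0.5,"spin":0},{"x":0,"y":0,"z":1,"spin":0},{"x":0,"y":0,"z":1,"spin":0}]'

```text
time: 8.15
tool_pos: [0.6478, 0.0178, 0.0969]
orientation: [0.72, 3.055, 0.001]
force: [-0.1, -0.9, 7.3]
opening: 0.0
grip_force: 3.6
```

Run:
```python
from h import *
o=sensors.get_obs(); print(o["tool_pos"],o["force"])
c=optics.capture("side"); print(c["eye"])
cam=att(c).T@(np.array([.6224,.0343,.1])-c["eye"]); u=int(c["cx"]+c["fx"]*cam[0]/cam[2]); v=int(c["cy"]+c["fy"]*cam[1]/cam[2]); print(u,v)
im=c["img"][max(0,v-70):v+70,max(0,u-100):u+100]; cv2.imwrite("pics/s1.png",cv2.resize(im,None,fx=4,fy=4,interpolation=2)[:,:,::-1])
```

```text
[0.64781016 0.01781275 0.09693094] [-0.08733003 -0.91568504  7.32496659]
[0.17095149 1.03453538 0.69779312]
289 194
```

View pics/s1.png

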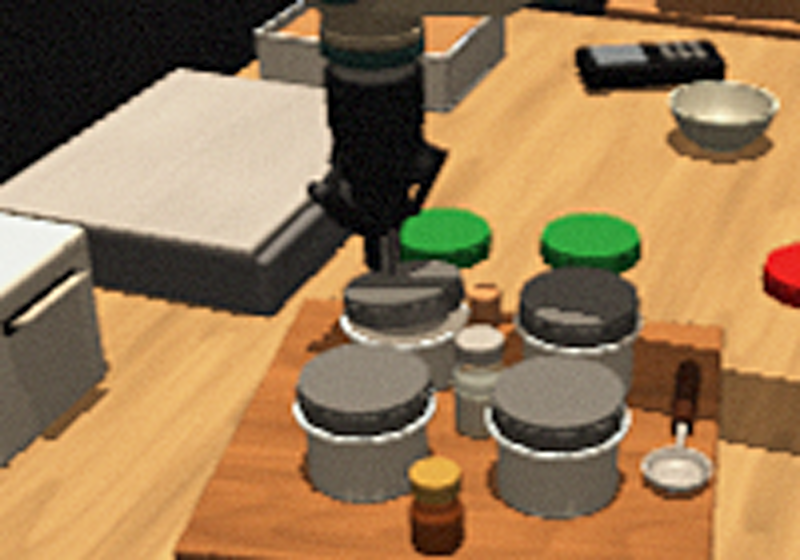

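The side crop shows lid_4 (crop 400,290) clearly tipped under the fingertip, while the other three lie level. It is the loose one. Now up and over to its centre.

play_rows --commands '[{"x":0,"y":0,"z":-8,"spin":0},{"x":0,"y":0,"z":-20,"spin":0},{"x":10,"y":1,"z":-24,"spin":0},{"x":20,"y":2,"z":-24,"spin":0},{"x":30,"y":3,"z":-24,"spin":0},{"x":30,"y":3,"z":-24,"spin":0},{"x":30,"y":3,"z":-24,"spin":0}]'

```text
time: 9.07
tool_pos: [0.6215, 0.0341, 0.1192]
orientation: [-0.72, -3.058, 0.0]
force: [0.8, 0.2, 0.3]
opening: -0.0001
grip_force: 0.0
```

Run:
```python
from h import *
o=sensors.get_obs(); print(o["tool_pos"],o["force"],shift(o["tool_pos"],[*L[4],.1],R.from_rotvec(o["orientation"]).as_matrix()))
```

```text
[0.62154968 0.03409691 0.11921264] [0.81092309 0.21252904 0.28514816] [-0.7  0.6 19.2]
```

play_rows --commands '[{"x":0,"y":1,"z":10,"spin":0},{"x":0,"y":1,"z":17,"spin":0},{"x":0,"y":1,"z":19,"spin":0},{"x":0,"y":1,"z":20,"spin":0},{"x":0,"y":1,"z":21,"spin":0},{"x":0,"y":1,"z":22,"spin":0},{"x":0,"y":1,"z":22,"spin":0}]'

```text
time: 9.95
tool_pos: [0.6221, 0.035, 0.0983]
orientation: [0.72, 3.057, 0.0]
force: [-3.0, -0.4, 4.9]
opening: -0.0002
grip_force: 2.7
```

play_rows --commands '[{"x":0,"y":0,"z":1,"spin":0},{"x":0,"y":0,"z":2,"spin":0},{"x":0,"y":0,"z":3,"spin":0},{"x":0,"y":0,"z":4,"spin":0},{"x":0,"y":0,"z":4,"spin":0}]'

```text
time: 10.58
tool_pos: [0.6222, 0.035, 0.0943]
orientation: [0.72, 3.057, 0.0]
force: [-4.0, -0.6, 5.6]
opening: 0.0003
grip_force: 2.8
```

play_rows --commands '[{"x":0,"y":0,"z":1,"spin":0},{"x":0,"y":0,"z":2,"spin":0},{"x":0,"y":0,"z":3,"spin":0},{"x":0,"y":0,"z":3,"spin":0}]'

```text
time: 11.08
tool_pos: [0.6223, 0.0349, 0.0928]
orientation: [0.72, 3.056, 0.0]
force: [-7.6, -0.4, 12.4]
opening: 0.0002
grip_force: 6.5
```

play_rows --commands '[{"x":0,"y":0,"z":1,"spin":0},{"x":0,"y":0,"z":1,"spin":0},{"x":0,"y":0,"z":1,"spin":0}]'

```text
time: 11.45
tool_pos: [0.6223, 0.035, 0.0928]
orientation: [0.72, 3.056, 0.0]
force: [-10.4, 0.3, 17.7]
opening: -0.0002
grip_force: 8.7
```

play_rows --commands '[{"x":0,"y":0,"z":-6,"spin":0},{"x":0,"y":0,"z":-20,"spin":0},{"x":0,"y":0,"z":-50,"spin":0},{"x":0,"y":0,"z":-90,"spin":0},{"x":0,"y":0,"z":-120,"spin":0},{"x":0,"y":0,"z":-120,"spin":0},{"x":0,"y":0,"z":-120,"spin":0}]'

```text
time: 12.32
tool_pos: [0.6217, 0.035, 0.2081]
orientation: [-0.72, -3.056, 0.0]
force: [-0.1, -0.1, -1.4]
opening: 0.0004
grip_force: 0.0
```

Run:
```python
from h import *
o=sensors.get_obs(); print(o["time"],o["tool_pos"],o["force"])
c=optics.capture("side"); rz=c["range_z"]
v,u=np.mgrid[0:400,0:640]
P=(np.stack([(u-c["cx"])/c["fx"],(v-c["cy"])/c["fy"],np.ones(u.shape)],-1)*rz[...,None])@att(c).T+c["eye"]
for k in L:
    m=(np.hypot(*(P[...,:2]-L[k]).transpose(2,0,1))<.036)&(abs(P[...,2]-.095)<.02); q=P[m]
    a=np.linalg.lstsq(np.c_[q[:,:2]-L[k],np.ones(len(q))],q[:,2],rcond=None)[0]; print(k,len(q),a.round(4))
cv2.imwrite("pics/s2.png",cv2.resize(c["img"][124:264,189:389],None,fx=4,fy=4,interpolation=2)[:,:,::-1])
```

```text
12.325 [0.62171811 0.03499604 0.20812706] [-0.07143629 -0.13736155 -1.37098484]
1 277 [-0.0057 -0.0052  0.1015]
2 202 [ 0.0066 -0.0096  0.1017]
3 265 [ 0.0023 -0.0011  0.1015]
4 196 [-0.0043 -0.0024  0.0949]
```

View pics/s2.png

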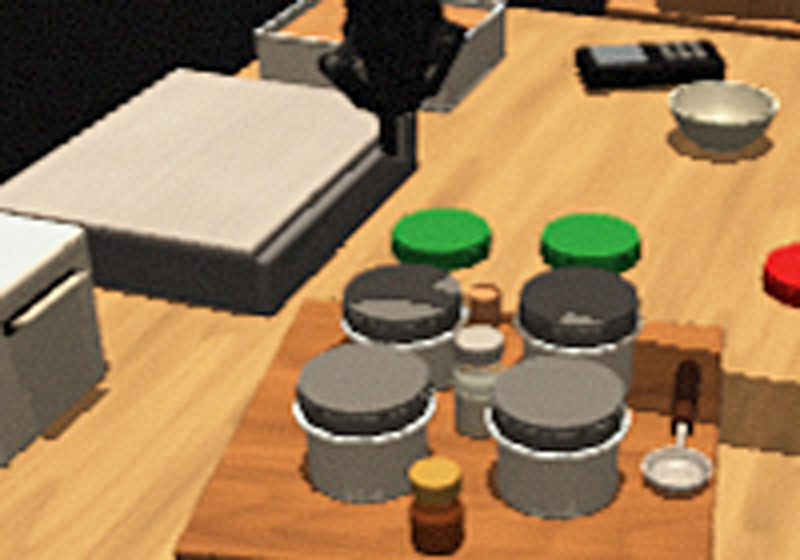

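Lid_4 (crop 403,300) now lies level and about 7 mm lower than the others, which are level too. The arm is clear, so I'll hand in.

```bash
python3 -c "
from workcell import order; print(order.sign_off())"
```

```text
the job is handed in; nothing more can be done
None
```

The loose lid was lid_4 (far right): it rocked when pressed at its edge, and a press in the middle seated it level, about 7 mm lower; the job is handed in (no verdict was shown), with lid_3 never pressed because the loose one was found first.

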